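# Mount a locker door on the sloped easel and clamp it

## Task

Take the larger of the two loose locker doors out of the rack and stand it on the narrow ledge of the sloped easel, right way up, centred, and leaning flat against the easel's back, and let go of it. Then take the spring clamp off its post and clip it fully down over the door's top edge and one of the easel's two ears, so that it pinches the door to the easel. Leave everything else on the counter where it is.

Things in the scene. Friction and masses are not known exactly. Their poses are not given: they have to be found in the camera images.
- door: The larger locker door: a flat taupe-grey panel 180 wide (its y), 130 high (z), 10 thick (x), 0.25 to 0.5 kg, with a black tag, lock and hinges on its +x face (nearly flush). Origin: middle of its lower edge. It starts upright in one of the rack's two slots.
- door_top (a point): Middle of the larger door's top edge, 130 mm above its origin.
- small_door: The smaller locker door, same look, 130 wide (y), 110 high (z), 10 thick (x), in the rack's other slot; origin: middle of its lower edge. To be left there.
- rack: Fixed plywood rack, base 190 (x) by 160 (y) by 8 thick; origin: centre of its underside. Two slots across it (along y), at x = -45 and +45 mm, floor 8 mm up, 14 mm wide inside, walls 5 mm thick, 120 mm long, their tops 53 mm up.
- bed: Sloped aluminium back and ledge of the easel. Origin: mid-corner of ledge top and back face, 62 mm above the counter. y along the ledge; z up the back, leaning 30 degrees from vertical to the robot's side; x the outward normal (away from the robot and up). Ledge: x = 0 to 20 mm, 180 wide, 6 thick, no lip. A seated door has its origin at (5, 0, 0) mm, axes along the bed's.
- easel: The easel's dark steel base, 145 (x) by 190 (y) mm, carrying the bed. Origin: underside, below the bed's origin. The bed's back is 5 thick (bed x = -5 to 0), 180 wide, 75 high in the middle; at each side an ear (|y| = 42 to 90 mm) rises to bed z = 126 mm, leaving between them an open notch 84 mm wide with room for a finger behind the door.
- ear_a (a point): Where the middle of the clamp's mouth belongs on the ear at the bed's +y: bed (2.5, 66, 130) mm, the middle of the door-plus-ear stack (15 mm thick) at the door's top edge.
- ear_b (a point): The same on the ear at -y: bed (2.5, -66, 130) mm.
- clamp: Dark spring clamp like a big clothes peg, 95 mm long, 30 wide (y), 85 g. Origin: middle of its mouth's roof, which sits on the clamped edge; z points from jaws to handles. Jaws reach to z = -38 mm, pads at x = -7.5 and 7.5 mm; pivot along y at z = 10 mm. Starts clipped upright on the post's top edge.
- clamp_grip (a point): Midway between the clamp's two handle bars, clamp (0, 0, 53) mm. The bars are 10 mm round, along y, 46 mm over their outsides; squeezing them together along x (about 5 N; 27 mm over the outsides at the stop) spreads the jaws, both halves turning equally.
- clamp_jaw (a joint): Opening of the clamp (rad): 0 with the jaws parallel on 15 mm, 0.42 squeezed to the stop (about 35 mm between the jaw tips), spring shuts it.
- post: Fixed clamp post: upright plywood slab 15 thick (x), 90 wide (y), top edge 120 mm above the counter, on a 120 mm square foot 10 mm thick. Origin: centre of the underside.
- carton: Bystander: cardboard box 120 x 160 x 70 mm; origin at the centre of its underside.
- flat_carton: Bystander: cardboard box 180 x 120 x 35 mm; origin at the centre of its underside.
- screwdriver: Bystander: black screwdriver 200 mm long, lying along its x.
- tape_roll: Bystander: cardboard ring 100 mm across, 48 mm high, lying flat.
- cleaner: Bystander: white bottle 56 mm across, 130 mm high.
- mug: Bystander: white mug 80 mm across, 90 mm high.

How it is judged:
By the outcome, as a careful person would: the job done as asked, in the order asked, and still so for the second after the job is handed in, with the robot touching nothing.
It also fails if it takes over 58 s, if anything falls off the work surface, if the arm or the gripper's body presses on something with over 40 N, if the wrist force passes 120 N, or if a joint passes its speed limit or range.

## Robot

A 6-joint arm with a two-finger parallel gripper is mounted at the origin on the work surface. World frame = base frame: x ahead of the robot, y to its left, z up, the work surface at z = 0. Lengths are in m, angles in rad, forces in N, time in s.
With the tool pointing down it reaches from about 0.4 to 0.925 m from the base axis. Payload 3.4 kg.
Tool frame: the origin (TCP) lies at the very end of the fingers, on their centre line; the grasp point (between the pads) lies 19 mm behind it (robot.grasp_offset is the distance from the TCP to the grasp point, in m); z points along the fingers, y is the line along which they close (so a half turn about z gives the same grasp; the last joint's range is limited). The gripper opens to 85 mm and grips with 20 to 120 N. Pads are 22 mm wide; open, the fingers measure 114 mm over their backs; the gripper's body (76 mm by 85 mm) begins 54 mm behind the grasp point. The pads swing forward as they close: fully open they stand 13 mm farther back than shut.
Start: joints at [-1.312, 0.307, 1.506, -0, 1.328, -0.073], TCP at [0.188, -0.543, 0.231] pointing down, gripper open.
Joint ranges: [-3.12, 3.12], [-1.05, 2.28], [0.14, 2.33], [-1.42, 4.57], [0.1, 2.73], [-2.68, 2.68]. Speed limits (rad/s): [2.57, 2.57, 3.14, 3.14, 3.14, 3.14].

## Interface

Orientations are given as a unit quaternion [x, y, z, w].
In Python, from cell import robot gives the robot as it stands. The module is installed in compiled form; this text tells all that it offers.
- The arm moves only by the tool drive_tool, never from a script. Its argument "moves" is text: rows parted by semicolons, each of 7 numbers parted by spaces: the shift along the tool's x, y, z in m, then the turn, a rotation vector about the tool's x, y, z in degrees, then the closure, from -1 (fully open) to 1 (shut). In form: tx ty tz ax ay az claw; .... A call has 1 to 8 rows; each row is the pose to reach, as a shift and turn from the pose commanded when the call began, along the tool's axes at that moment; what a row does not reach only later rows make up. A row lasts 1/8 s, in which the tool goes at most 62.5 mm and 10.7 degrees, less where a joint would pass 70% of its speed; a pose out of reach is approached as far as the arm can. A call with a gripper value outside its range is refused whole. The fingers move at their own pace and stop on an object; the grip force is fixed at half the most. Time passes only in rows, so rows that repeat a pose let the fingers close. It gives the time, the measured TCP pose, the force, the opening and the grip force at its end, in the units of the state.
- robot.get_obs(): the state, without advancing time (a new reading comes with each control period).
- robot.camera(name): name is "scene" or "top"; returns (picture, depth): 420x560x3 uint8, blue, green, red; 420x560 float32, m along the optical axis (not along the pixel's ray), 0 where there is no reading.
- robot.get_calibration(name): a dict with "fov_y" (degrees; the focal length in pixels is half the picture's height over the tangent of half this angle, whatever the lens; pixels are square), "cx", "cy" (the principal point, pixels), "distortion" ([k1, k2, p1, p2, k3] as OpenCV has them; the pictures are not rectified), "camera_from_world" (4x4, takes a point from world to camera coordinates). Camera axes: x right, y down, z forward; pixel columns grow to the right and rows downward; lengths in m; the calibration is good to about 2 mm. A picture is of the moment at which its call begins. get_calibration takes no time and is no camera call.
- robot.sign_off(): hands the job in; it is judged then, once.
The state is a dict: "clock": time; "joint_positions": joint angles; "dq": joint speeds; "effort": joint torques, N m; "ee_pos": TCP position; "orientation": TCP orientation; "wrist_force": force on the tool from outside, world axes, zero at the start; "moment": the same for the moment, N m; "width": finger opening in m; "grasp_force": force on a finger pad.
Only numpy, scipy, OpenCV 4.12 (cv2) and the standard library are available. Lean on these libraries where they do the work, as an engineer would, in place of code of your own. Each camera call takes 0.05 s, during which the arm holds its last target. There are 200 camera calls.

## Working session

There is one attempt and no reset: what is moved stays moved. The work goes in short steps, Python scripts to look and compute and a tool call to move; the robot and the scene stay as the last step left them, time stands still between calls to the robot, and variables do not carry over. Pictures are saved under pics/ and viewed, at most 10 in all, crops included, and the job is handed in when it is done.

Besides the shell and the picture viewer there is one more tool, called in YAML: its name, and indented under it one key for each argument. drive_tool: Moves the arm, as the interface text tells. Its arguments: {"type":"object","properties":{"moves":{"type":"string"}},"required":["moves"]}

```bash
mkdir -p pics; cat > h.py <<'E'
import numpy as np, cv2, sys
from scipy.spatial.transform import Rotation as R
from cell import robot
def grab(n):
    im,d=robot.camera(n); c=robot.get_calibration(n); return im,d,c
def K(c,h=420):
    f=h/2/np.tan(np.radians(c['fov_y'])/2); return np.array([[f,0,c['cx']],[0,f,c['cy']],[0,0,1]])
def world(d,c):
    h,w=d.shape; v,u=np.mgrid[:h,:w]
    p=cv2.undistortPoints(np.stack([u,v],-1).reshape(-1,1,2).astype(float),K(c),np.array(c['distortion'],float)).reshape(h,w,2)
    P=np.dstack([p*d[...,None],d]); T=np.linalg.inv(np.array(c['camera_from_world']))
    W=P@T[:3,:3].T+T[:3,3]; W[d==0]=np.nan; return W
E
python3 - <<'E'
from h import *
print(robot.get_obs())
for n in('scene','top'):
    im,d,c=grab(n); print(n,c); cv2.imwrite(f'pics/{n}0.png',cv2.resize(im,(784,588))); np.savez(f'{n}0.npz',im=im,d=d,W=world(d,c))
E
```

```text
{'clock': 0.0, 'joint_positions': array([-1.31151343e+00,  3.07592377e-01,  1.50770481e+00,  2.26744658e-05,
        1.32836713e+00, -7.34952314e-02]), 'dq': array([ 0.00046881,  0.00091174,  0.00072665,  0.00017637, -0.0011412 ,
        0.00076535]), 'effort': array([ 9.42321931e-04, -4.57542479e+01, -2.51913857e+01, -9.95266282e-05,
        1.31529348e-02, -8.96625835e-06]), 'ee_pos': array([ 0.18764167, -0.5427777 ,  0.23035807]), 'orientation': array([ 9.86189170e-01,  1.65619586e-01, -8.51286426e-05, -1.03238669e-03]), 'wrist_force': array([0.49365305, 0.09016555, 0.62332676]), 'moment': array([ 0.023622  , -0.05231467, -0.0235985 ]), 'grasp_force': 0.0, 'width': 0.08578549236205583}
scene {'fov_y': 47.0076747898022, 'cx': 282.037084523029, 'cy': 201.80990596287094, 'distortion': array([-0.05705588,  0.        ,  0.        ,  0.        ,  0.        ]), 'camera_from_world': array([[-0.15103354,  0.9884782 , -0.00998578,  0.09892108],
       [ 0.84399051,  0.12368433, -0.52190248, -0.41716233],
       [-0.51465414, -0.08725268, -0.85294671,  1.50731289],
       [ 0.        ,  0.        ,  0.        ,  1.        ]])}
top {'fov_y': 50.371868067353184, 'cx': 276.404841681639, 'cy': 208.3541055013566, 'distortion': array([-0.139456,  0.      ,  0.      ,  0.      ,  0.      ]), 'camera_from_world': array([[-0.02090588, -0.99949938,  0.0237474 , -0.03603338],
       [-0.99434102,  0.01831169, -0.10464519,  0.59585628],
       [ 0.10415795, -0.02580071, -0.99422605,  1.13690331],
       [ 0.        ,  0.        ,  0.        ,  1.        ]])}
```

View pics/scene0.png

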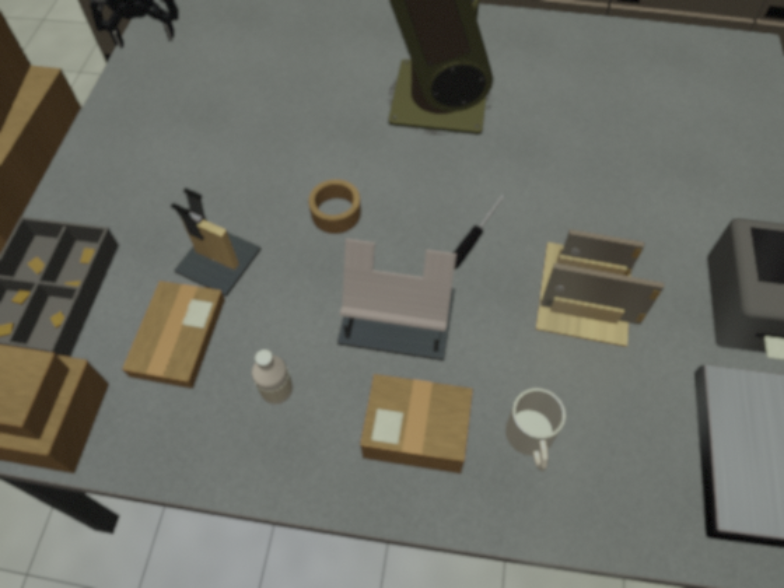

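View pics/top0.png

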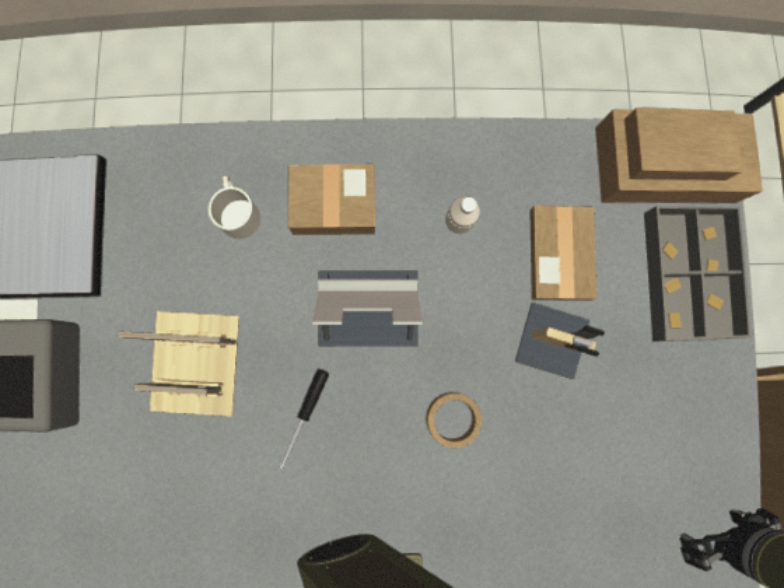

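The scene view shows the rack at (590,295) with the large door in its front slot, top edge (553,268)-(660,287). The easel is at (398,295) and the clamp on its post at (195,215). In the top view the door's top edge runs (120,334)-(235,342), with the easel at (367,308) and the clamp at (572,340).

```bash
python3 - <<'E'
from h import *
S=np.load('scene0.npz');T=np.load('top0.npz')
a=cv2.resize(S['im'][160:255,375:480],(420,380),interpolation=3)
b=cv2.resize(S['im'][125:215,115:190],(380,456),interpolation=3)[:380]
c=np.hstack([a,b])
a=cv2.resize(T['im'][205:305,75:180],(400,380),interpolation=3); b=cv2.resize(T['im'][210:275,365:440],(400,347),interpolation=3)
cv2.imwrite('pics/crop.png',c)
def bb(W,m,n):
    P=W[m]; print(n,len(P),np.nanpercentile(P,[2,50,98],axis=0).round(4).tolist()); return P
# combined points
P=np.vstack([S['W'].reshape(-1,3),T['W'].reshape(-1,3)]); src=np.r_[np.zeros(420*560),np.ones(420*560)]
ok=~np.isnan(P[:,0])
def box(x,y,z): return ok&(P[:,0]>x[0])&(P[:,0]<x[1])&(P[:,1]>y[0])&(P[:,1]<y[1])&(P[:,2]>z[0])&(P[:,2]<z[1])
for n,(u,v) in dict(door0=(120,334),door1=(235,342),ez=(367,308),post=(555,335),rack=(195,365),notch=(367,312),small=(180,387)).items():
    print(n,T['W'][int(v/1.4),int(u/1.4)].round(3))
def line(m,n):
    Q=P[m]; 
    for s in(0,1):
        q=P[m&(src==s)]
        if len(q)<8: continue
        mu=np.median(q,0); e,V=np.linalg.eigh(np.cov(q[:,:2].T)); d=V[:,1]; t=(q[:,:2]-mu[:2])@d
        lo,hi=np.percentile(t,[1,99]); print(n,s,len(q),'mid',(mu[:2]+d*(lo+hi)/2).round(4),'z',np.percentile(q[:,2],[5,50,95]).round(4),'dir',np.degrees(np.arctan2(d[1],d[0])).round(2),'len',(hi-lo).round(4),'thick',np.sqrt(e[0]).round(4))
np.savez('pts.npz',P=P,src=src)
line(box((.35,.65),(.2,.55),(.12,.15)),'door top')
line(box((.35,.65),(.2,.55),(.06,.115)),'doors')
line(box((.35,.7),(-.15,.15),(.15,.18)),'ears top')
line(box((.4,.65),(-.15,.15),(.004,.04)),'easelbase')
line(box((.35,.65),(-.5,-.25),(.11,.125)),'post top')
line(box((.35,.65),(-.5,-.25),(.16,.19)),'clamp hi')
line(box((.35,.65),(.2,.55),(.004,.012)),'rackbase')
E
```

```text
door0 [0.521 0.415 0.142]
door1 [0.507 0.241 0.022]
ez [ 0.558 -0.01   0.121]
post [ 0.505 -0.337  0.115]
rack [0.466 0.32  0.008]
notch [ 0.562 -0.009  0.008]
small [0.427 0.325 0.087]
door top 0 671 mid [0.5174 0.3318] z [0.1212 0.135  0.1405] dir 86.41 len 0.1784 thick 0.019
door top 1 371 mid [0.5028 0.4042] z [0.1212 0.137  0.1404] dir 99.01 len 0.3232 thick 0.0284
doors 0 1919 mid [0.5041 0.4047] z [0.0629 0.0871 0.1124] dir 98.47 len 0.3224 thick 0.0455
doors 1 553 mid [0.4306 0.3968] z [0.0636 0.0908 0.1138] dir 89.19 len 0.3087 thick 0.0475
ears top 0 459 mid [ 0.5375 -0.0083] z [0.1514 0.1622 0.172 ] dir 88.81 len 0.1779 thick 0.0045
ears top 1 275 mid [ 0.5358 -0.0101] z [0.1513 0.1646 0.1715] dir 89.05 len 0.1789 thick 0.0048
easelbase 0 2041 mid [0.563  0.0472] z [0.0045 0.0104 0.025 ] dir 137.6 len 0.3081 thick 0.0591
easelbase 1 2259 mid [0.5214 0.0018] z [0.0048 0.0094 0.0235] dir 137.8 len 0.3032 thick 0.0505
post top 0 191 mid [ 0.5051 -0.3601] z [0.1115 0.1192 0.124 ] dir 78.38 len 0.0792 thick 0.0067
post top 1 177 mid [ 0.4997 -0.3653] z [0.1125 0.1191 0.1232] dir 72.95 len 0.0868 thick 0.0058
clamp hi 0 138 mid [ 0.4949 -0.3814] z [0.1615 0.1753 0.1798] dir 160.84 len 0.0449 thick 0.01
clamp hi 1 132 mid [ 0.493  -0.3811] z [0.1718 0.1763 0.1792] dir 162.26 len 0.0459 thick 0.0104
rackbase 0 1522 mid [0.5553 0.3472] z [0.0042 0.0077 0.0112] dir 68.64 len 0.3489 thick 0.0623
rackbase 1 3171 mid [0.4946 0.327 ] z [0.0044 0.0074 0.0109] dir -165.97 len 0.2616 thick 0.0584
```

View pics/crop.png

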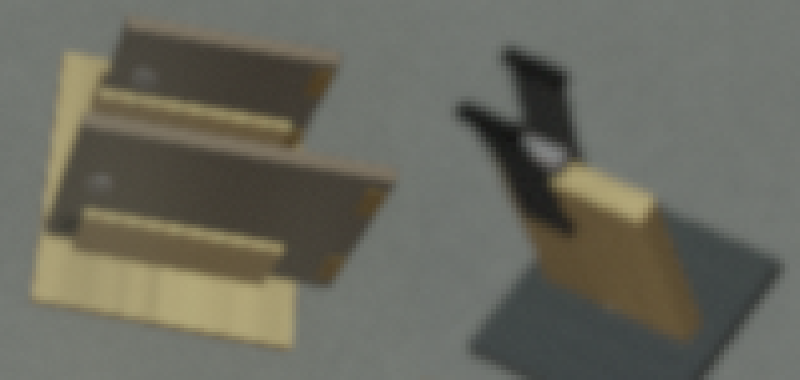

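The crop shows both doors' lock (left) and hinges (right) facing the camera (world +x), so the door needs no flip. The clamp sits upright near the robot's-right end of the post. Next I'm fitting the poses.

```bash
cat >> h.py <<'E'
def fitline(q,n=''):
    vx,vy,x0,y0=cv2.fitLine(q[:,:2].astype(np.float32),cv2.DIST_HUBER,0,.002,.001).ravel(); d=np.array([vx,vy])*np.sign(vy)
    t=(q[:,:2]-[x0,y0])@d; lo,hi=t.min(),t.max(); m=np.array([x0,y0])+d*(lo+hi)/2
    r=(q[:,:2]-[x0,y0])@[d[1],-d[0]]
    print(n,len(q),'mid',m.round(4),'len',(hi-lo).round(4),'dir',np.degrees(np.arctan2(d[1],d[0])).round(2),'res',r.std().round(4),'z',np.median(q[:,2]).round(4)); return m,d
def move(p,Rt,p0=None,R0=None):
    "shift (tool axes) and rotvec deg from current pose to target TCP p, rot Rt"
    o=robot.get_obs(); 
    p0=o['ee_pos'] if p0 is None else p0; R0=R.from_quat(o['orientation']) if R0 is None else R0
    return (R0.inv().apply(np.array(p)-p0)*1000).round(1),np.degrees((R0.inv()*Rt).as_rotvec()).round(1)
E
python3 - <<'E'
from h import *
z=np.load('pts.npz');P=z['P'];src=z['src']
def box(x,y,z): return (P[:,0]>x[0])&(P[:,0]<x[1])&(P[:,1]>y[0])&(P[:,1]<y[1])&(P[:,2]>z[0])&(P[:,2]<z[1])
def plane(q,n):
    m=np.median(q,0)
    for _ in range(5):
        c=q.mean(0); U=np.linalg.svd(q-c,full_matrices=False)[2][2]; q=q[abs((q-c)@U)<.004]
    print(n,len(q),'c',c.round(4),'n',U.round(4))
for s in(0,1):
    fitline(P[box((.495,.54),(.2,.46),(.133,.146))&(src==s)],f'doortop{s}')
    fitline(P[box((.49,.54),(.2,.46),(.10,.13))&(src==s)],f'doorface{s}')
    fitline(P[box((.40,.45),(.2,.46),(.11,.125))&(src==s)],f'smalltop{s}')
    fitline(P[box((.40,.6),(-.12,.12),(.164,.18))&(src==s)],f'eartop{s}')
    fitline(P[box((.56,.65),(-.12,.12),(.054,.064))&(src==s)],f'ledge{s}')
    fitline(P[box((.46,.56),(-.43,-.28),(.116,.125))&(src==s)],f'posttop{s}')
    fitline(P[box((.4,.6),(-.47,-.28),(.165,.19))&(src==s)],f'clamphi{s}')
    q=P[box((.4,.6),(-.47,-.28),(.165,.19))&(src==s)]; print(cv2.minAreaRect((q[:,:2]*1000).astype(np.float32)))
    q=P[box((.4,.7),(-.12,.12),(.07,.16))&(src==s)]; plane(q,'bed')
    q=P[box((.4,.6),(-.47,-.25),(.006,.013))&(src==s)]; print('foot',cv2.minAreaRect((q[:,:2]*1000).astype(np.float32)))
E
```

```text
doortop0 378 mid [0.5166 0.3313] len 0.1805 dir 86.0 res 0.0034 z 0.138
doorface0 576 mid [0.5198 0.3314] len 0.1818 dir 85.72 res 0.0013 z 0.1155
smalltop0 260 mid [0.4283 0.334 ] len 0.1296 dir 85.3 res 0.0032 z 0.1169
eartop0 188 mid [ 0.5343 -0.0081] len 0.1792 dir 88.88 res 0.0026 z 0.1691
ledge0 159 mid [ 0.598  -0.0079] len 0.1767 dir 90.06 res 0.0129 z 0.0618
posttop0 147 mid [ 0.5024 -0.364 ] len 0.088 dir 79.8 res 0.0065 z 0.1204
clamphi0 115 mid [ 0.4952 -0.3794] len 0.0462 dir 161.37 res 0.0101 z 0.1758
((494.97930908203125, -380.6712646484375), (36.558837890625, 45.65003204345703), 68.04766845703125)
bed 2058 c [ 0.5671 -0.0076  0.1126] n [ 0.8545 -0.0193  0.5191]
foot ((479.61822509765625, -332.92889404296875), (153.85452270507812, 202.67684936523438), 59.85763168334961)
doortop1 311 mid [0.5146 0.3303] len 0.1782 dir 86.42 res 0.0029 z 0.1375
doorface1 24 mid [0.5101 0.3308] len 0.1791 dir 87.56 res 0.0038 z 0.1139
smalltop1 217 mid [0.4243 0.3323] len 0.1286 dir 85.65 res 0.0029 z 0.1175
eartop1 148 mid [ 0.5315 -0.01  ] len 0.1797 dir 88.84 res 0.0025 z 0.1687
ledge1 202 mid [ 0.5981 -0.0117] len 0.1759 dir 88.99 res 0.0092 z 0.0618
posttop1 154 mid [ 0.4967 -0.3637] len 0.0871 dir 67.56 res 0.0056 z 0.1198
clamphi1 128 mid [ 0.4934 -0.3816] len 0.0468 dir 161.4 res 0.0104 z 0.1763
((493.3542175292969, -381.7640380859375), (36.42636489868164, 46.95195388793945), 71.94600677490234)
bed 981 c [ 0.5636 -0.0119  0.1163] n [-0.8617  0.0162 -0.5071]
foot ((499.9405517578125, -371.9666748046875), (181.90859985351562, 175.27915954589844), 78.6123046875)
```

```bash
cat >> h.py <<'E'
def down(yaw,tilt=0):
    "tool y at yaw deg, z down, wrist leaned back by tilt deg (about horizontal tool x)"
    y=np.radians(yaw); c,s=np.cos(y),np.sin(y); M=np.array([[s,c,0],[-c,s,0],[0,0,-1]]).T  # rows x,y,z
    M=np.array([[-s,c,0],[c,s,0],[0,0,-1]]).T
    return R.from_matrix(M.T if False else np.column_stack([[-s,c,0],[c,s,0],[0,0,-1]]))*R.from_rotvec([np.radians(-tilt),0,0])
E
python3 - <<'E'
from h import *
print(down(-71).as_quat(), down(0,30).as_matrix().round(2))
A=[.50,-.2,.33];B=[.515,.331,.30]
print(move(A,down(-35))); print(move(B,down(-4),np.array(A),down(-35))); print(move([.515,.331,.098],down(-4),np.array(B),down(-4)))
E
```

```text
[0.9862856  0.16504761 0.         0.        ] [[ 0.    0.87  0.5 ]
 [ 1.    0.    0.  ]
 [ 0.    0.5  -0.87]]
(array([ 407.2, -222.2,  -99.1]), array([ -0.1,  -0. , -35.9]))
(array([ 443.6, -292.3,   30. ]), array([  0.,   0., -31.]))
(array([  0.,   0., 202.]), array([0., 0., 0.]))
```

drive_tool:
  moves: "0.407 -0.222 -0.099 0 0 -36 -1; 0.407 -0.222 -0.099 0 0 -36 -1; 0.407 -0.222 -0.099 0 0 -36 -1; 0.407 -0.222 -0.099 0 0 -36 -1; 0.407 -0.222 -0.099 0 0 -36 -1; 0.407 -0.222 -0.099 0 0 -36 -1; 0.407 -0.222 -0.099 0 0 -36 -1; 0.407 -0.222 -0.099 0 0 -36 -1"

```text
clock: 1.1
ee_pos: [0.5016, -0.1982, 0.3307]
orientation: [0.886, 0.463, 0.0, -0.0]
wrist_force: [-0.3, -1.2, -0.5]
width: 0.0858
grasp_force: 0.0
```

drive_tool:
  moves: "0.444 -0.292 0.03 0 0 -31 -1; 0.444 -0.292 0.03 0 0 -31 -1; 0.444 -0.292 0.03 0 0 -31 -1; 0.444 -0.292 0.03 0 0 -31 -1; 0.444 -0.292 0.03 0 0 -31 -1; 0.444 -0.292 0.03 0 0 -31 -1; 0.444 -0.292 0.03 0 0 -31 -1; 0.444 -0.292 0.03 0 0 -31 -1"

```text
clock: 2.1
ee_pos: [0.5135, 0.3002, 0.3016]
orientation: [0.731, 0.682, -0.0, 0.0]
wrist_force: [2.0, -0.9, -0.1]
width: 0.0851
grasp_force: 0.0
```

```bash
python3 - <<'E'
import re
s=open('h.py').read(); i=s.index('def down')
open('h.py','w').write(s[:i]+'''def down(yaw,tilt=0):
    "tool y at yaw deg, z down, wrist leaned back by tilt deg"
    c,s=np.cos(np.radians(yaw)),np.sin(np.radians(yaw))
    return R.from_matrix(np.column_stack([[-s,c,0],[c,s,0],[0,0,-1]]))*R.from_rotvec([np.radians(-tilt),0,0])
''')
E
python3 - <<'E'
from h import *
o=robot.get_obs();print(o['clock'],o['ee_pos'],o['joint_positions'],o['width'])
print(move([.515,.331,.28],down(-4)),move([.515,.331,.098],down(-4)))
E
```

```text
2.1 [0.51348676 0.30024278 0.30161415] [ 4.58322016e-01  2.91462887e-01  1.35067886e+00 -3.57904181e-04
  1.49998024e+00  5.26790792e-01] 0.08512393089872498
(array([30.8, -0.6, 21.6]), array([-0. ,  0. ,  0.1])) (array([ 30.9,  -0.5, 203.6]), array([-0. ,  0. ,  0.1]))
```

drive_tool:
  moves: "0.028 0 0.02 0 0 0 -1; 0.028 0 0.02 0 0 0 -1; 0.028 0 0.02 0 0 0 -1"

```text
clock: 2.48
ee_pos: [0.5156, 0.3255, 0.2819]
orientation: [0.731, 0.682, -0.001, 0.0]
wrist_force: [-0.3, -0.5, 0.4]
width: 0.0855
grasp_force: 0.0
```

```bash
python3 - <<'E'
from h import *
o=robot.get_obs();print(o['clock'],o['ee_pos'],o['wrist_force'])
print(move([.515,.331,.098],down(-4)))
im,d,c=grab('top'); W=world(d,c)
m=(abs(W[...,0]-.515)<.03)&(abs(W[...,1]-.331)<.11)&(W[...,2]>.13)&(W[...,2]<.146); fitline(W[m],'t')
E
```

```text
2.475 [0.51562325 0.32549014 0.28190593] [-0.25265177 -0.53499182  0.41714711]
(array([  5.7,  -0.9, 183.9]), array([-0. ,  0.1,  0.1]))
t 279 mid [0.5139 0.3191] len 0.1562 dir 86.42 res 0.003 z 0.1372
```

drive_tool:
  moves: "0.005 0 0.06 0 0 0 -1; 0.005 0 0.12 0 0 0 -1; 0.005 0 0.16 0 0 0 -1; 0.005 0 0.184 0 0 0 -1; 0.005 0 0.184 0 0 0 -1; 0.005 0 0.184 0 0 0 0.5; 0.005 0 0.184 0 0 0 1; 0.005 0 0.184 0 0 0 1"

```text
clock: 3.52
ee_pos: [0.5169, 0.3316, 0.0995]
orientation: [0.731, 0.682, 0.001, 0.0]
wrist_force: [0.7, 0.1, 0.5]
width: 0.0323
grasp_force: 0.0
```

drive_tool:
  moves: "0 0 0 0 0 0 1; 0 0 0 0 0 0 1; 0 0 0 0 0 0 1; 0 0 0 0 0 0 1"

```text
clock: 4.03
ee_pos: [0.5162, 0.3314, 0.0988]
orientation: [0.731, 0.682, 0.0, 0.0]
wrist_force: [-2.4, -1.0, 7.6]
width: 0.0094
grasp_force: 59.6
```

```bash
cat >> h.py <<'E'
O=np.array([.596,-.009,.062]); YAW=-1.2
Bed=R.from_euler('ZY',[YAW,-30],degrees=True)
def bed(x,y,z): return O+Bed.apply(np.array([x,y,z])/1000)
E
python3 - <<'E'
from h import *
print(Bed.as_matrix().round(3))
o=robot.get_obs(); L=o['ee_pos']+[0,0,.21]; R0=R.from_quat(o['orientation'])
H=bed(8,0,91+150); T=down(YAW,30)
print(H,move(H,T,L,R0)); print(bed(5,0,91))
E
```

```text
[[ 0.866  0.021 -0.5  ]
 [-0.018  1.     0.01 ]
 [ 0.5    0.     0.866]]
[ 0.48245311 -0.00662153  0.27471212] (array([-339.6,  -10.5,   34. ]), array([-30. ,   0.7,  -2.7]))
[ 0.55483916 -0.0081378   0.14330831]
```

drive_tool:
  moves: "0 0 -0.015 0 0 0 1; 0 0 -0.035 0 0 0 1; 0 0 -0.06 0 0 0 1; 0 0 -0.09 0 0 0 1; 0 0 -0.13 0 0 0 1; 0 0 -0.17 0 0 0 1; 0 0 -0.21 0 0 0 1; 0 0 -0.21 0 0 0 1"

```text
clock: 5.03
ee_pos: [0.5179, 0.3322, 0.312]
orientation: [0.731, 0.682, 0.004, 0.001]
wrist_force: [-0.3, 0.6, -4.0]
width: 0.0094
grasp_force: 58.8
```

drive_tool:
  moves: "-0.03 0 0 -3 0 0 1; -0.08 0 0 -7 0 0 1; -0.13 0 0 -12 0 0 1; -0.18 0 0 -17 0 -1 1; -0.23 0 0 -22 0 -2 1; -0.28 -0.005 0.01 -26 0.4 -2.5 1; -0.32 -0.01 0.02 -30 0.7 -2.7 1; -0.34 -0.01 0.034 -30 0.7 -2.7 1"

```text
clock: 6.02
ee_pos: [0.4775, -0.0084, 0.2699]
orientation: [0.691, 0.676, 0.179, 0.183]
wrist_force: [0.8, 0.4, -3.7]
width: 0.009
grasp_force: 59.3
```

drive_tool:
  moves: "0 0 0 0 0 0 1; 0 0 0 0 0 0 1"

```text
clock: 6.28
ee_pos: [0.4823, -0.007, 0.2732]
orientation: [0.69, 0.676, 0.18, 0.184]
wrist_force: [-0.1, 0.1, -3.8]
width: 0.0093
grasp_force: 59.2
```

```bash
python3 - <<'E'
from h import *
o=robot.get_obs();print(o['clock'],o['ee_pos'],o['joint_positions'],o['width'])
p=o['ee_pos'];print('bed',Bed.inv().apply(p-O)*1000)
print(move(bed(8,0,241),down(YAW,30)),move(bed(8,0,95),down(YAW,30)))
for n in('scene','top'):
    im,d,c=grab(n); np.savez(f'{n}1.npz',im=im,d=d,W=world(d,c))
    cv2.imwrite(f'pics/{n}1.png',im)
E
```

```text
6.275 [ 0.48232497 -0.00698265  0.27319924] [-0.15304979 -0.09723833  2.00443329  0.10007812  0.71914809 -0.19007272] 0.009311874770983908
bed [  7.1391562   -0.36372244 239.75007837]
(array([ 0.4,  0.9, -1.3]), array([-0.1, -0. , -0. ])) (array([  0.3,   1.2, 144.7]), array([-0.1, -0. , -0. ]))
```

View pics/scene1.png

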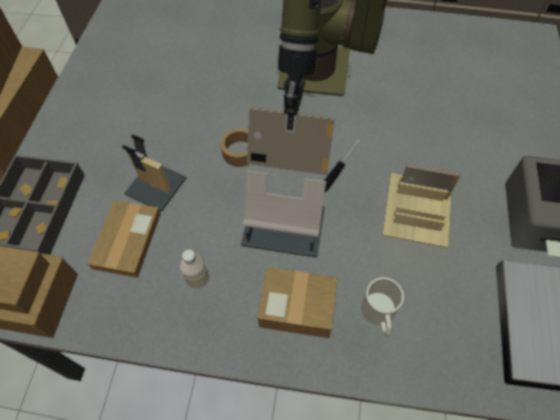

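The picture shows the door in hand above the easel, spanning (248,108)-(333,172) at the same angle as the easel's back. The lock and tag are at left and the hinges at right, facing outward.

```bash
cat >> h.py <<'E'
def doorfit(W,zr,x0):
    "points in bed mm near face x0"
    q=Bed.inv().apply(W.reshape(-1,3)-O)*1000; q=q[~np.isnan(q[:,0])]
    q=q[(abs(q[:,1])<110)&(q[:,2]>zr[0])&(q[:,2]<zr[1])&(abs(q[:,0]-x0)<8)]
    A=np.c_[np.ones(len(q)),q[:,1:]]; k=np.linalg.lstsq(A,q[:,0],rcond=None)[0]; r=q[:,0]-A@k
    k=np.linalg.lstsq(A[abs(r)<3],q[abs(r)<3,0],rcond=None)[0]
    print(len(q),'x0',k[0].round(2),'slopes deg y,z',np.degrees(k[1:]).round(2),'y',np.percentile(q[:,1],[.5,99.5]).round(1),'z',np.percentile(q[:,2],[.5,99.5]).round(1))
    m=(abs(q[:,2]-np.mean(zr))<25); print('  y mid',np.percentile(q[m,1],[1,99]).round(1))
E
python3 - <<'E'
from h import *
for n in('scene','top'):
    W=np.load(n+'1.npz')['W']; doorfit(W,(140,300),12)
    doorfit(W,(15,130),0)
E
```

```text
4558 x0 10.51 slopes deg y,z [0.11 0.41] y [-88.5  88.1] z [150.6 279.5]
  y mid [-87.6  86.8]
2648 x0 -0.03 slopes deg y,z [0.05 0.01] y [-90.   88.8] z [ 15.6 127.5]
  y mid [-89.1  87.9]
2550 x0 12.21 slopes deg y,z [-0.16 -0.03] y [-90.3  88.2] z [151.9 280.8]
  y mid [-89.3  86.7]
1204 x0 -0.95 slopes deg y,z [-0.1   0.09] y [-91.7  86.9] z [ 15.6 124.8]
  y mid [-91.4  86.1]
```

drive_tool:
  moves: "-0.0005 0.003 0.03 0 0 0 1; -0.0005 0.003 0.07 0 0 0 1; -0.0005 0.003 0.105 0 0 0 1; -0.0005 0.003 0.13 0 0 0 1; -0.0005 0.003 0.142 0 0 0 1; -0.0005 0.003 0.142 0 0 0 1; -0.0005 0.003 0.142 0 0 0 1"

```text
clock: 7.25
ee_pos: [0.5568, -0.009, 0.1536]
orientation: [0.69, 0.676, 0.182, 0.185]
wrist_force: [-0.2, 0.9, -2.9]
width: 0.0094
grasp_force: 59.3
```

```bash
python3 - <<'E'
from h import *
o=robot.get_obs();p=o['ee_pos'];print('bed',Bed.inv().apply(p-O)*1000, o['wrist_force'])
for n in('scene',):
    im,d,c=grab(n);W=world(d,c); doorfit(W,(0,140),15)
E
```

```text
bed [11.86891954 -0.81628813 98.90276915] [-0.22299431  0.87761512 -2.91866096]
4054 x0 16.62 slopes deg y,z [0.01 0.18] y [-88.9  89.3] z [  0.3 139.2]
  y mid [-87.8  88.6]
```

drive_tool:
  moves: "0 0 0.002 0 0 0 1; 0 0 0.004 0 0 0 1; 0 -0.002 0.006 0 0 0 1; 0 -0.002 0.006 0 0 0 1"

```text
clock: 7.8
ee_pos: [0.5573, -0.0093, 0.146]
orientation: [0.69, 0.676, 0.181, 0.185]
wrist_force: [-0.5, -0.7, -4.1]
width: 0.0094
grasp_force: 59.2
```

drive_tool:
  moves: "0 -0.001 0.001 0 0 0 1; 0 -0.002 0.002 0 0 0 1; 0 -0.003 0.002 0 0 0 1; 0 -0.003 0.002 0 0 0 1"

```text
clock: 8.3
ee_pos: [0.5572, -0.0099, 0.1446]
orientation: [0.69, 0.676, 0.182, 0.187]
wrist_force: [-4.7, -4.3, 5.6]
width: 0.0094
grasp_force: 60.9
```

drive_tool:
  moves: "0 -0.0015 0 0 0 0 1; 0 -0.003 0 0 0 0 1; 0 -0.003 0 0 0 0 1"

```text
clock: 8.68
ee_pos: [0.5565, -0.0098, 0.1442]
orientation: [0.689, 0.675, 0.183, 0.188]
wrist_force: [-1.4, -1.6, 6.1]
width: 0.0092
grasp_force: 60.7
```

```bash
python3 - <<'E'
from h import *
o=robot.get_obs();p=o['ee_pos'];print('bed',Bed.inv().apply(p-O)*1000, Bed.inv().apply(o['wrist_force']))
for n in('scene','top'):
    im,d,c=grab(n);W=world(d,c); doorfit(W,(0,140),11)
E
```

```text
bed [ 6.9058044  -1.67321482 90.95820994] [ 1.85200364 -1.60403778  6.03113028]
3927 x0 13.0 slopes deg y,z [ 0.06 -0.63] y [-89.5  88.7] z [  0.3 131.6]
  y mid [-88.6  87.8]
1792 x0 12.42 slopes deg y,z [-0.02 -0.82] y [-91.5  86.7] z [  0.2 132.2]
  y mid [-91.   85.9]
```

drive_tool:
  moves: "0.0008 0 -0.002 0 0 0 1; 0.0008 -0.002 -0.002 -0.5 0 0 1; 0.0008 -0.004 -0.0015 -0.7 0 0 1; 0.0008 -0.004 -0.0005 -0.7 0 0 1; 0.0008 -0.004 -0.0005 -0.7 0 0 1"

```text
clock: 9.4
ee_pos: [0.5551, -0.009, 0.1439]
orientation: [0.688, 0.674, 0.188, 0.194]
wrist_force: [6.3, 1.9, 5.2]
width: 0.0088
grasp_force: 61.1
```

```bash
python3 - <<'E'
from h import *
o=robot.get_obs();p=o['ee_pos'];print('bed',Bed.inv().apply(p-O)*1000, Bed.inv().apply(o['wrist_force']))
for n in('scene','top'):
    im,d,c=grab(n);W=world(d,c); doorfit(W,(0,140),11)
E
```

```text
bed [ 5.50527436 -0.88589632 91.38692071] [8.05037613 2.02728664 1.34597036]
3941 x0 12.6 slopes deg y,z [-0.02 -1.26] y [-88.5  89.4] z [  0.5 132. ]
  y mid [-87.6  88.4]
1810 x0 11.95 slopes deg y,z [-0.07 -1.44] y [-90.5  87.3] z [  0.2 132.9]
  y mid [-89.7  86.5]
```

drive_tool:
  moves: "0 0 -0.001 0.8 0 0 1; 0 0 -0.001 1.5 0 0 1; 0 0 0 1.5 0 0 1; 0 0 0.0005 1.5 0 0 1"

```text
clock: 10.0
ee_pos: [0.5545, -0.0092, 0.1432]
orientation: [0.69, 0.676, 0.179, 0.184]
wrist_force: [1.0, -2.6, 11.0]
width: 0.0091
grasp_force: 62.2
```

```bash
python3 - <<'E'
from h import *
o=robot.get_obs();p=o['ee_pos'];print('bed',Bed.inv().apply(p-O)*1000, Bed.inv().apply(o['wrist_force']))
for n in('scene','top'):
    im,d,c=grab(n);W=world(d,c); doorfit(W,(0,140),11)
E
```

```text
bed [ 4.6880815  -1.06058776 91.01494154] [ 6.46716008 -2.61277041  8.99790964]
3926 x0 10.19 slopes deg y,z [-0.06 -0.12] y [-88.7  89.1] z [  0.3 131.5]
  y mid [-87.8  88.3]
1767 x0 9.64 slopes deg y,z [-0.07 -0.39] y [-90.9  87.2] z [1.000e-01 1.325e+02]
  y mid [-89.9  85.8]
```

drive_tool:
  moves: "0 0 0 0 0 0 0.7; 0 0 0 0 0 0 0.4; 0 0 0 0 0 0 0.3; 0 0 0 0 0 0 0.3; 0 0 -0.015 0 0 0 0.3; 0 0 -0.04 0 0 0 0.3; 0 0 -0.08 0 0 0 0.3; 0 0 -0.12 0 0 0 0.3"

```text
clock: 11.1
ee_pos: [0.4901, -0.007, 0.2443]
orientation: [0.691, 0.678, 0.176, 0.179]
wrist_force: [-0.3, -0.4, 1.0]
width: 0.0302
grasp_force: 0.0
```

```bash
python3 - <<'E'
from h import *
o=robot.get_obs();p=o['ee_pos'];print('bed',Bed.inv().apply(p-O)*1000, o['width'])
for n in('scene','top'):
    im,d,c=grab(n);W=world(d,c); doorfit(W,(0,140),10)
C=np.array([.494,-.3805,.173])
T=down(-18.6)
A=C+[0,0,.16]; print(move(A,T)); print(move(C,T,A,T))
E
```

```text
bed [-5.99991950e-01 -1.86941529e-01  2.10893104e+02] 0.030219906639606633
4052 x0 10.33 slopes deg y,z [ 0.01 -0.27] y [-88.8  89.2] z [  0.3 131.6]
  y mid [-87.7  88.5]
2002 x0 9.75 slopes deg y,z [-0.13 -0.49] y [-90.6  87.1] z [  0.2 132.7]
  y mid [-89.5  85.8]
(array([-373.3,   50.4,  -68.7]), array([29.3, -4.4, 17.1]))
(array([  0.,   0., 160.]), array([0., 0., 0.]))
```

drive_tool:
  moves: "-0.05 0.007 -0.03 2 0 2 0.3; -0.1 0.014 -0.04 8 -1 5 0; -0.16 0.021 -0.05 16 -2 9 -1; -0.22 0.03 -0.06 24 -3 14 -1; -0.28 0.04 -0.068 29.3 -4.4 17.1 -1; -0.34 0.05 -0.069 29.3 -4.4 17.1 -1; -0.373 0.05 -0.069 29.3 -4.4 17.1 -1; -0.373 0.05 -0.069 29.3 -4.4 17.1 -1"

```text
clock: 12.2
ee_pos: [0.4937, -0.3829, 0.3261]
orientation: [0.813, 0.582, -0.002, -0.004]
wrist_force: [-0.2, 0.6, -0.6]
width: 0.0853
grasp_force: 0.0
```

drive_tool:
  moves: "0 0 0 0 0 0 -1; 0 0 0 0 0 0 -1"

```text
clock: 12.45
ee_pos: [0.4939, -0.3789, 0.3288]
orientation: [0.812, 0.584, -0.002, -0.003]
wrist_force: [1.2, -0.2, 0.1]
width: 0.0854
grasp_force: 0.0
```

```bash
python3 - <<'E'
from h import *
o=robot.get_obs();p=o['ee_pos'];print(p,o['width'],o['clock'])
print(move([.494,-.3805,.156],down(-18.6)))
for n in('scene','top'):
    im,d,c=grab(n);W=world(d,c); q=W.reshape(-1,3); q=q[(q[:,0]>.4)&(q[:,0]<.6)&(q[:,1]>-.47)&(q[:,1]<-.28)&(q[:,2]>.165)&(q[:,2]<.19)]
    print(n,len(q)); 
    if len(q)>30: fitline(q,'cl'); print(cv2.minAreaRect((q[:,:2]*1000).astype(np.float32)))
    doorfit(W,(0,140),10)
    if n=='scene': cv2.imwrite('pics/s2.png',im)
E
```

```text
[ 0.49387489 -0.37886945  0.32884848] 0.08544021085794819 12.45
(array([ -1.6,   1.7, 172.8]), array([-0.4, -0. ,  0. ]))
scene 116
cl 116 mid [ 0.4948 -0.3793] len 0.0458 dir 159.55 res 0.0101 z 0.1763
((494.6155700683594, -379.9367980957031), (35.594398498535156, 45.70498275756836), 68.67438507080078)
4068 x0 10.42 slopes deg y,z [ 0.02 -0.33] y [-88.9  89.1] z [  0.3 131.5]
  y mid [-88.1  88.5]
top 128
cl 128 mid [ 0.4933 -0.3814] len 0.0474 dir 162.25 res 0.0103 z 0.1758
((493.1614990234375, -381.7071838378906), (35.86287307739258, 47.13213348388672), 71.03297424316406)
1995 x0 9.74 slopes deg y,z [-0.1  -0.49] y [-90.5  87.1] z [  0.3 132.5]
  y mid [-89.4  86. ]
```

View pics/s2.png

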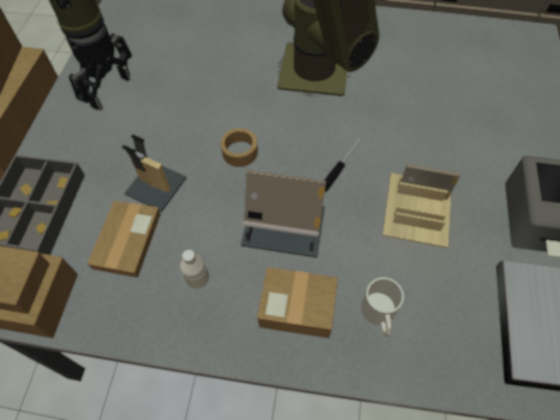

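The picture shows the door seated on the easel, (245,175)-(325,235), and the clamp untouched at (138,150). Lowering over the clamp handles now.

drive_tool:
  moves: "-0.0015 0.0015 0.05 -0.4 0 0 -1; -0.0015 0.0015 0.1 -0.4 0 0 -1; -0.0015 0.0015 0.14 -0.4 0 0 -1; -0.0015 0.0015 0.165 -0.4 0 0 -1; -0.0015 0.0015 0.172 -0.4 0 0 -1; -0.0015 0.0015 0.172 -0.4 0 0 -0.5; -0.0015 0.0015 0.172 -0.4 0 0 0; -0.0015 0.0015 0.172 -0.4 0 0 0.2"

```text
clock: 13.55
ee_pos: [0.4955, -0.3832, 0.1605]
orientation: [0.812, 0.583, 0.001, 0.003]
wrist_force: [-1.0, 0.3, 10.0]
width: 0.0348
grasp_force: 8.0
```

drive_tool:
  moves: "0 0 0 0 0 0 0.4; 0 0 0 0 0 0 0.6; 0 0 0 0 0 0 1; 0 0 0 0 0 0 1; 0 0 0 0 0 0 1"

```text
clock: 14.18
ee_pos: [0.4963, -0.3838, 0.1619]
orientation: [0.812, 0.583, 0.001, 0.005]
wrist_force: [0.3, 1.3, 12.4]
width: 0.0243
grasp_force: 58.1
```

drive_tool:
  moves: "0 0 -0.005 0 0 0 1; 0 0 -0.015 0 0 0 1; 0 0 -0.03 0 0 0 1; 0 0 -0.055 0 0 0 1; 0 0 -0.085 0 0 0 1; 0 0 -0.12 0 0 0 1; 0 0 -0.15 0 0 0 1; 0 0 -0.15 0 0 0 1"

```text
clock: 15.18
ee_pos: [0.495, -0.3829, 0.311]
orientation: [0.812, 0.583, 0.001, 0.004]
wrist_force: [0.1, 0.9, -0.0]
width: 0.0237
grasp_force: 58.9
```

```bash
python3 - <<'E'
from h import *
o=robot.get_obs();p=o['ee_pos'];print(p,o['width'],o['clock'],o['grasp_force'],o['wrist_force'])
Rt=R.from_quat(o['orientation'])
for n in('scene','top'):
    im,d,c=grab(n);W=world(d,c); np.savez(n+'3.npz',W=W,im=im)
    cfw=np.array(c['camera_from_world']); q=cfw[:3,:3]@p+cfw[:3,3]; u=(K(c)@q/q[2])[:2].astype(int); u=np.clip(u,50,[510,370]); print(u)
    x=cv2.resize(im[max(u[1]-45,0):u[1]+45,u[0]-45:u[0]+45],(390,390),interpolation=3); a=x if n=='scene' else np.hstack([a,x])
cv2.imwrite('pics/c3.png',a)
E
```

```text
[ 0.49502775 -0.38294117  0.31104077] 0.023717688249337003 15.175 58.87680530548096 [ 0.05403714  0.85673868 -0.04252915]
[112 102]
[449 240]
```

View pics/c3.png

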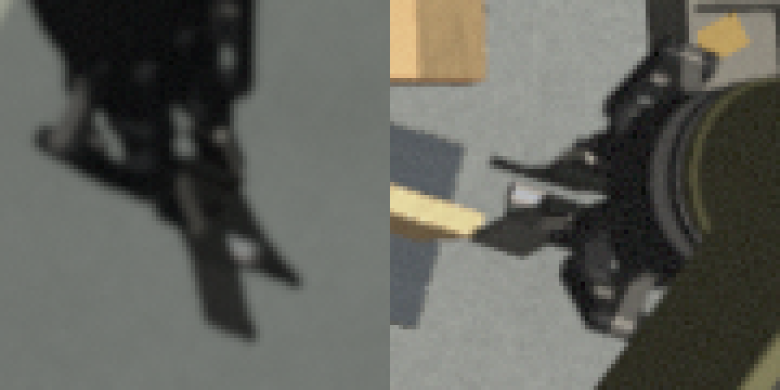

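The crops show the clamp held upright with its jaws open, tips at about (235,335) and (295,280) in the left half. Next I'm locating it in the tool frame.

```bash
python3 - <<'E'
from h import *
o=robot.get_obs();p=o['ee_pos'];Rt=R.from_quat(o['orientation'])
for n in('scene','top'):
    W=np.load(n+'3.npz')['W'].reshape(-1,3); q=Rt.inv().apply(W-p)*1000
    q=q[(abs(q[:,0])<40)&(abs(q[:,1])<40)&(q[:,2]>-10)&(q[:,2]<100)]
    print(n,len(q),'zmax',np.percentile(q[:,2],[98,100]).round(1))
    for z in range(-10,100,8):
        s=q[(q[:,2]>=z)&(q[:,2]<z+8)]
        if len(s)>2: print(z,len(s),'x',np.percentile(s[:,0],[3,97]).round(1),'y',np.percentile(s[:,1],[3,50,97]).round(1))
E
```

```text
scene 489 zmax [70.2 72.8]
-10 44 x [-12.9  16.3] y [-8.  -5.1 19.9]
-2 29 x [-6.5 16.4] y [-9.2 -6.1 14.6]
6 41 x [-11.8  15.9] y [-9.9 11.9 14.6]
14 57 x [-12.5  17.4] y [-10.4  11.1  15.4]
22 75 x [-14.4  17.9] y [-10.4   4.3  15.3]
30 57 x [-13.5  15.3] y [-12.6  13.9  17.6]
38 39 x [-13.5  16. ] y [-15.2  16.9  18.8]
46 39 x [-12.6  16.9] y [-17.   18.   20.9]
54 48 x [-13.3  16.2] y [-17.3  19.4  21.8]
62 48 x [-12.6  17.5] y [-20.5  20.9  23.9]
70 12 x [-9.6 16.8] y [-18.7  17.   23.4]
top 249 zmax [73.2 75.5]
-10 9 x [ 7.2 14.7] y [-19.6  -9.4  11.3]
-2 9 x [ 8.4 14.3] y [-10.3  -9.   11.9]
6 14 x [-7.  14.4] y [-11.4   9.2  12.6]
14 13 x [-7.1 14.7] y [-12.    9.3  12.2]
22 54 x [-5.3 17. ] y [-13.3   0.5  12. ]
30 28 x [-5.7 17.1] y [-15.3 -10.5  11.7]
38 23 x [-9.  15.3] y [-16.9 -15.5  14.8]
46 27 x [-13.4  15.5] y [-19.8 -17.7  16.6]
54 24 x [-14.4  15.4] y [-21.7 -19.9  18.1]
62 30 x [-13.7  16.2] y [-23.  -20.7  19.9]
70 18 x [-14.3  16.6] y [-23.9 -23.2  21. ]
```

```bash
python3 - <<'E'
from h import *
H=bed(2.5,-67.5,237); print(H,move(H,down(YAW,30)))
E
```

```text
[ 0.47827696 -0.07404886  0.26849802] (array([ 286.6, -112.8,   38.4]), array([-29.7,   4.6, -17. ]))
```

drive_tool:
  moves: "0.04 -0.015 0 -3 0.5 -2 1; 0.09 -0.035 0 -8 1 -5 1; 0.14 -0.055 0 -14 2 -8 1; 0.19 -0.075 0.01 -20 3 -12 1; 0.24 -0.095 0.02 -25 4 -15 1; 0.27 -0.105 0.03 -29.7 4.6 -17 1; 0.287 -0.113 0.038 -29.7 4.6 -17 1; 0.287 -0.113 0.038 -29.7 4.6 -17 1"

```text
clock: 16.27
ee_pos: [0.4758, -0.0717, 0.2662]
orientation: [0.69, 0.677, 0.18, 0.182]
wrist_force: [0.6, 0.5, -0.1]
width: 0.0245
grasp_force: 59.1
```

drive_tool:
  moves: "0 0 0 0 0 0 1; 0 0 0 0 0 0 1"

```text
clock: 16.52
ee_pos: [0.4792, -0.0747, 0.2693]
orientation: [0.69, 0.675, 0.181, 0.185]
wrist_force: [-0.3, 0.3, -0.5]
width: 0.0238
grasp_force: 59.1
```

```bash
python3 - <<'E'
from h import *
o=robot.get_obs();p=o['ee_pos'];print('bed',Bed.inv().apply(p-O)*1000,o['width'],o['clock'])
print(move(bed(2.5,-67.5,237),down(YAW,30)),move(bed(2.5,-67.5,167),down(YAW,30)))
for n in('scene','top'):
    im,d,c=grab(n);W=world(d,c); np.savez(n+'4.npz',W=W,im=im)
    q=Bed.inv().apply(W.reshape(-1,3)-O)*1000
    q=q[(abs(q[:,0])<40)&(abs(q[:,1]+67)<30)&(q[:,2]>145)&(q[:,2]<240)]
    print(n,len(q),'zmin',np.percentile(q[:,2],[0,2]))
    for z in range(155,235,10):
        s=q[(q[:,2]>=z)&(q[:,2]<z+10)]
        if len(s)>2: print(z,len(s),'y',np.percentile(s[:,1],[3,97]).round(1),'x',np.percentile(s[:,0],[3,50,97]).round(1))
    if n=='scene': cv2.imwrite('pics/s4.png',cv2.resize(im[60:270,170:380],(600,600),interpolation=3))
    doorfit(W,(0,140),10)
E
```

```text
bed [  3.69497354 -68.13098928 237.22949524] 0.023815753315588602 16.525
(array([ 0.6, -1.2,  0.2]), array([ 0. ,  0. , -0.1])) (array([ 0.7, -1.2, 70.2]), array([ 0. ,  0. , -0.1]))
scene 539 zmin [161.49695557 163.60989733]
155 20 y [-80.1 -51.3] x [-16.6  23.1  26.8]
165 76 y [-80.1 -51.3] x [-16.3  22.2  25.5]
175 76 y [-81.  -52.3] x [-14.5  20.3  24.6]
185 64 y [-79.6 -52.1] x [-13.4  18.5  22.1]
195 71 y [-80.8 -51.8] x [ 3.4 16.6 20.5]
205 73 y [-81.6 -50.8] x [-4.7 15.  18. ]
215 65 y [-80.1 -52.3] x [-4.5 15.2 18.1]
225 70 y [-80.7 -51.8] x [-7.8 15.4 18.1]
4059 x0 10.42 slopes deg y,z [ 0.01 -0.32] y [-88.7  89.1] z [  0.4 131.7]
  y mid [-87.9  88.3]
top 269 zmin [158.60255784 160.29936371]
155 22 y [-82.  -53.4] x [21.1 22.5 24.7]
165 36 y [-79.5 -53.4] x [19.9 22.  23.5]
175 42 y [-81.1 -54.8] x [16.9 20.3 21.3]
185 40 y [-82.7 -54.4] x [15.9 17.7 20.6]
195 42 y [-81.8 -54.2] x [-3.  16.2 18.5]
205 44 y [-83.3 -51.9] x [ 1.2 14.9 16.7]
215 33 y [-82.4 -55.3] x [12.8 15.  16. ]
225 6 y [-57.5 -55. ] x [-3.7 13.2 14.4]
1959 x0 9.71 slopes deg y,z [-0.15 -0.4 ] y [-90.6  87. ] z [  0.3 132.1]
  y mid [-89.7  85.9]
```

View pics/s4.png

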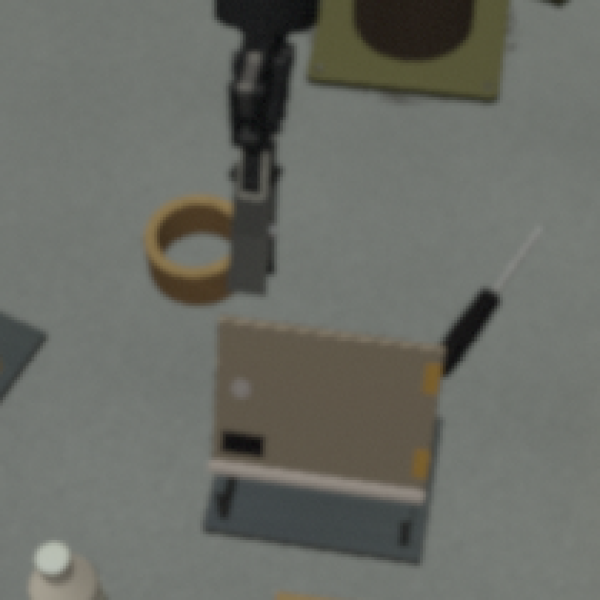

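The picture shows the clamp hanging over the easel's left ear, tips at about (250,290), aligned above the door's top edge near (250,325). Lowering.

drive_tool:
  moves: "0.0005 -0.001 0.015 0 0 0 1; 0.0005 -0.001 0.03 0 0 0 1; 0.0005 -0.001 0.045 0 0 0 1; 0.0005 -0.001 0.058 0 0 0 1; 0.0005 -0.001 0.064 0 0 0 1; 0.0005 -0.001 0.064 0 0 0 1; 0.0005 -0.001 0.064 0 0 0 1"

```text
clock: 17.5
ee_pos: [0.5096, -0.074, 0.2134]
orientation: [0.69, 0.676, 0.181, 0.185]
wrist_force: [-0.2, -0.1, -0.7]
width: 0.0241
grasp_force: 59.1
```

drive_tool:
  moves: "0 0 0.002 0 0 0 1; 0 0 0.004 0 0 0 1; 0 0 0.005 0 0 0 1; 0 0 0.005 0 0 0 1"

```text
clock: 18.0
ee_pos: [0.5133, -0.0744, 0.2132]
orientation: [0.689, 0.675, 0.183, 0.188]
wrist_force: [-18.0, 2.0, 27.4]
width: 0.0239
grasp_force: 62.5
```

```bash
python3 - <<'E'
from h import *
o=robot.get_obs();p=o['ee_pos'];print('bed',Bed.inv().apply(p-O)*1000,Bed.inv().apply(o['wrist_force']))
E
```

```text
bed [  5.19647387 -67.0723255  171.57653598] [-1.86713427  1.57455271 32.7408004 ]
```

drive_tool:
  moves: "0 -0.001 -0.0025 0 0 0 1; 0 -0.001 -0.0025 0 0 0 1"

```text
clock: 18.25
ee_pos: [0.5102, -0.074, 0.2118]
orientation: [0.69, 0.675, 0.182, 0.186]
wrist_force: [-8.6, 0.4, 11.6]
width: 0.0243
grasp_force: 60.6
```

```bash
python3 - <<'E'
from h import *
o=robot.get_obs();p=o['ee_pos'];print('bed',Bed.inv().apply(p-O)*1000,Bed.inv().apply(o['wrist_force']))
im,d,c=grab('scene');W=world(d,c)
doorfit(W,(0,140),10)
cv2.imwrite('pics/s5.png',cv2.resize(im[100:240,200:340],(600,600),interpolation=3))
E
```

```text
bed [  1.74611988 -66.76227666 171.92357584] [-1.64109466  0.24895103 14.30983538]
3940 x0 10.21 slopes deg y,z [-0.21 -0.06] y [-88.7  89.2] z [  0.4 135.6]
  y mid [-87.6  88.4]
```

View pics/s5.png

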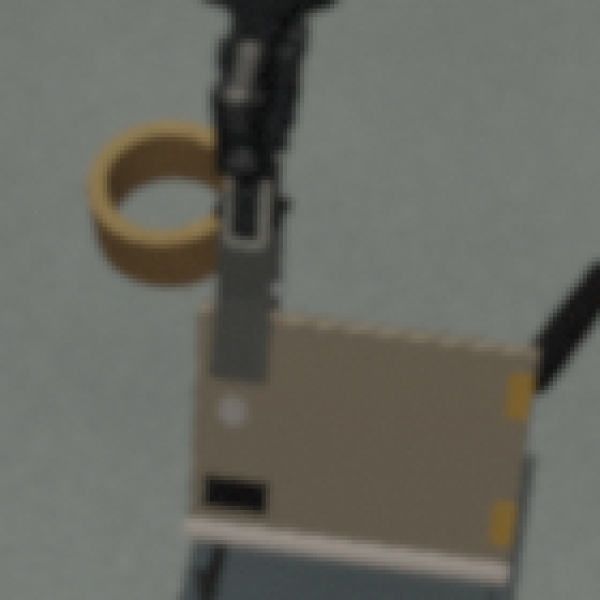

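The picture shows the front jaw over the door's upper left, (215,310)-(268,380), about 38 mm down, so the roof is seated. Releasing.

drive_tool:
  moves: "0 0 0 0 0 0 0.4; 0 0 0 0 0 0 0.2; 0 0 0 0 0 0 0; 0 0 0 0 0 0 -0.2; 0 0 0 0 0 0 -0.4; 0 0 -0.002 0 0 0 -0.8; 0 0 -0.002 0 0 0 -1; 0 0 -0.002 0 0 0 -1"

```text
clock: 19.3
ee_pos: [0.5089, -0.0739, 0.2122]
orientation: [0.69, 0.676, 0.181, 0.185]
wrist_force: [0.2, 0.0, 0.3]
width: 0.0854
grasp_force: 0.0
```

```bash
python3 - <<'E'
from h import *
o=robot.get_obs();p=o['ee_pos'];print('bed',Bed.inv().apply(p-O)*1000,Bed.inv().apply(o['wrist_force']),o['width'])
for n in('scene','top'):
    im,d,c=grab(n);W=world(d,c); doorfit(W,(0,128),10)
    q=Bed.inv().apply(W.reshape(-1,3)-O)*1000; q=q[(abs(q[:,1]+67)<25)&(abs(q[:,0])<35)&(q[:,2]>85)&(q[:,2]<200)]
    for z in range(85,200,8):
        s=q[(q[:,2]>=z)&(q[:,2]<z+8)]
        if len(s)>2: print(z,len(s),'y',np.percentile(s[:,1],[3,97]).round(1),'x',np.percentile(s[:,0],[3,50,97]).round(1))
E
```

```text
bed [  0.87386995 -66.72250676 172.90712581] [0.32033889 0.04573326 0.16313026] 0.08539244843480004
3824 x0 10.17 slopes deg y,z [-0.17  0.03] y [-89.   89.2] z [  0.4 127.3]
  y mid [-87.5  88.5]
85 68 y [-88.3 -44.1] x [ 6.4  9.7 12.6]
93 52 y [-88.9 -42.4] x [ 6.3 11.1 16.9]
101 63 y [-89.1 -43. ] x [ 8.9 14.  17.8]
109 65 y [-89.5 -43.9] x [ 7.3 14.4 18.6]
117 66 y [-87.1 -43.9] x [ 7.9 14.3 17.7]
125 80 y [-88.1 -43.9] x [-8.2 12.7 17.6]
133 45 y [-78.3 -50.7] x [ 5.4 14.8 17.6]
141 52 y [-78.4 -48.5] x [-9.  14.7 18.6]
149 48 y [-78.2 -51.1] x [-11.   15.6  19.1]
157 48 y [-78.3 -50.4] x [-12.   17.3  20.8]
165 47 y [-79.  -50.9] x [-12.9  18.   21. ]
173 20 y [-69.2 -50.7] x [-15.3  18.1  21.5]
181 35 y [-63.7 -48.3] x [-16.  -11.3  24.6]
189 36 y [-82.3 -48.7] x [-16.3 -10.6  25.8]
1693 x0 9.5 slopes deg y,z [-0.1  -0.18] y [-90.7  87.1] z [  0.2 127.6]
  y mid [-89.7  86.1]
85 14 y [-89.5 -42.2] x [ 7.8  9.4 11.9]
93 27 y [-91.2 -42. ] x [ 8.2 14.  15.7]
101 26 y [-81.8 -44.2] x [ 9.  14.2 16.1]
109 15 y [-78.9 -43.9] x [ 8.4 13.7 16.3]
117 12 y [-58.9 -46. ] x [-4.9  9.9 15.6]
125 32 y [-91.7 -43.5] x [-3.4  4.9 14.5]
133 9 y [-59.1 -52.1] x [13.2 14.9 16.5]
141 9 y [-58.2 -52.2] x [-11.6  -8.6  15.3]
149 5 y [-58.1 -52.1] x [ 6.8 15.8 16.7]
157 6 y [-55.7 -53.9] x [-12.   -9.2  17.2]
165 13 y [-77.8 -53.1] x [-14.6 -11.7  19. ]
173 12 y [-63.8 -53. ] x [-15.2 -12.9  19.2]
181 9 y [-59.7 -49.2] x [-18.8 -13.   21.5]
189 18 y [-58.1 -50.1] x [-17.4  18.7  23.3]
```

drive_tool:
  moves: "0 0.001 -0.02 0 0 0 -1; 0 0.001 -0.05 0 0 0 -1; 0 0.001 -0.09 0 0 0 -1; 0 0.001 -0.13 0 0 0 -1; 0 0.001 -0.15 0 0 0 -1; 0 0.001 -0.15 0 0 0 -1; 0 0.001 -0.15 0 0 0 -1"

```text
clock: 20.27
ee_pos: [0.4345, -0.0722, 0.3416]
orientation: [0.69, 0.676, 0.181, 0.184]
wrist_force: [0.4, 0.6, -1.2]
width: 0.0852
grasp_force: 0.0
```

```bash
python3 - <<'E'
from h import *
o=robot.get_obs();p=o['ee_pos'];print('bed',Bed.inv().apply(p-O)*1000,o['clock'])
im,d,c=grab('top');W=world(d,c); doorfit(W,(0,90),10)
im,d,c=grab('scene');W=world(d,c); doorfit(W,(0,90),10)
q=Bed.inv().apply(W.reshape(-1,3)-O)*1000; q=q[(abs(q[:,1]+67)<25)&(abs(q[:,0])<35)&(q[:,2]>80)&(q[:,2]<210)]
print('clamp top',q[:,2].max()); s=q[(q[:,0]>12.5)&(q[:,2]<125)]; print('jaw',np.percentile(s[:,2],[2,98]),np.percentile(s[:,1],[2,98]))
cv2.imwrite('pics/s6.png',im)
E
```

```text
bed [  1.14674179 -66.5706282  322.16980161] 20.275
1193 x0 9.56 slopes deg y,z [-0.16 -0.27] y [-90.3  87.1] z [ 0.1 89.5]
  y mid [-89.6  86. ]
2665 x0 10.39 slopes deg y,z [-0.13 -0.4 ] y [-88.7  89.1] z [ 0.3 89.5]
  y mid [-88.   88.4]
clamp top 194.7990663886537
jaw [ 84.36807379 124.0585114 ] [-80.08301625 -49.53682281]
```

View pics/s6.png

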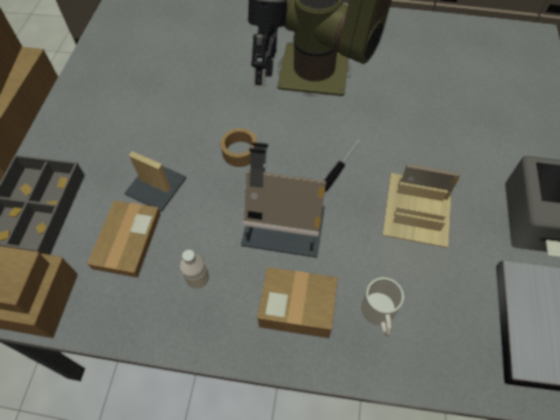

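The picture shows the clamp on the door's left ear at (258,165), the post empty, the rest undisturbed and the gripper clear. I'll check the clamp's depth against its reading on the post.

```bash
python3 - <<'E'
from h import *
C0=R.from_euler('Z',-18.6,degrees=True)
for n in('scene','top'):
    im,d,c=grab(n);W=world(d,c).reshape(-1,3); a=Bed.inv().apply(W-bed(2.5,-66,130))*1000
    b=C0.inv().apply(np.load(n+'0.npz')['W'].reshape(-1,3)-[.494,-.3805,.12])*1000
    for k,q in(('ear',a),('post',b)):
        q=q[(abs(q[:,0])<32)&(abs(q[:,1])<20)&(q[:,2]>8)&(q[:,2]<75)]
        print(n,k,len(q),np.percentile(q[:,2],[80,90,95,98]).round(1))
    s=a[(abs(a[:,1])<12)&(a[:,0]>8.5)&(a[:,0]<20)&(a[:,2]<0)&(a[:,2]>-70)]
    print('jaw zlow',np.sort(s[s[:,0]>10][:,2])[:8].round(1))
E
```

```text
scene ear 443 [59.3 61.8 62.9 63.8]
scene post 319 [55.5 57.4 58.6 59.8]
jaw zlow [-69.5 -63.1 -61.5 -57.4 -55.9 -55.6 -53.8 -53.8]
top ear 373 [60.9 62.3 63.1 63.9]
top post 247 [57.1 58.2 58.8 59.4]
jaw zlow [-36.7 -36.  -35.  -34.6 -33.8 -33.6 -32.7 -32.3]
```

The handles read 3–4 mm higher than they did on the post, and the door's edge itself reads about 1.5 mm high, so the clamp may sit roughly 2–3 mm proud. I'll press it down gently with the fingertips on the two bars.

drive_tool:
  moves: "0.0015 0.0015 0.03 0 0 0 0.3; 0.0015 0.0015 0.06 0 0 0 0.3; 0.0015 0.0015 0.085 0 0 0 0.3; 0.0015 0.0015 0.105 0 0 0 0.3; 0.0015 0.0015 0.115 0 0 0 0.3; 0.0015 0.0015 0.12 0 0 0 0.3; 0.0015 0.0015 0.12 0 0 0 0.3; 0.0015 0.0015 0.12 0 0 0 0.3"

```text
clock: 21.48
ee_pos: [0.4963, -0.0722, 0.2401]
orientation: [0.69, 0.676, 0.181, 0.186]
wrist_force: [0.1, -0.4, 0.1]
width: 0.0298
grasp_force: 0.0
```

drive_tool:
  moves: "0 0 0.003 0 0 0 0.3; 0 0 0.006 0 0 0 0.3; 0 0 0.008 0 0 0 0.3; 0 0 0.008 0 0 0 0.3"

```text
clock: 21.98
ee_pos: [0.5001, -0.0722, 0.2322]
orientation: [0.69, 0.676, 0.181, 0.185]
wrist_force: [-0.1, 1.3, 0.5]
width: 0.0299
grasp_force: 0.0
```

drive_tool:
  moves: "0 0 0.001 0 0 0 0.3; 0 0 0.002 0 0 0 0.3; 0 0 0.002 0 0 0 0.3"

```text
clock: 22.35
ee_pos: [0.5012, -0.0722, 0.2307]
orientation: [0.69, 0.676, 0.181, 0.185]
wrist_force: [0.8, 0.6, 0.3]
width: 0.0299
grasp_force: 0.0
```

```bash
python3 - <<'E'
from h import *
o=robot.get_obs();p=o['ee_pos'];print('bed',Bed.inv().apply(p-O)*1000,Bed.inv().apply(o['wrist_force']),o['width'])
E
```

```text
bed [  3.40139641 -65.20155085 192.82185806] [ 0.81825873  0.59332904 -0.14957304] 0.029917157832151754
```

drive_tool:
  moves: "0 -0.001 0.0015 0 0 0 0.3; 0 -0.001 0.003 0 0 0 0.3; 0 -0.001 0.003 0 0 0 0.3"

```text
clock: 22.72
ee_pos: [0.5024, -0.0724, 0.2282]
orientation: [0.69, 0.675, 0.182, 0.186]
wrist_force: [-0.8, 0.5, 5.1]
width: 0.0301
grasp_force: 2.6
```

drive_tool:
  moves: "0 0 0.001 0 0 0 0.3; 0 0 0.002 0 0 0 0.3; 0 0 0.002 0 0 0 0.3"

```text
clock: 23.1
ee_pos: [0.5031, -0.0724, 0.2262]
orientation: [0.69, 0.676, 0.181, 0.185]
wrist_force: [-1.8, 0.2, 4.8]
width: 0.0301
grasp_force: 2.5
```

drive_tool:
  moves: "0 0 0.001 0 0 0 0.3; 0 0 0.002 0 0 0 0.3; 0 0 0.002 0 0 0 0.3"

```text
clock: 23.48
ee_pos: [0.5041, -0.0723, 0.226]
orientation: [0.69, 0.676, 0.182, 0.186]
wrist_force: [-9.9, 1.3, 17.0]
width: 0.0298
grasp_force: 10.0
```

```bash
python3 - <<'E'
from h import *
o=robot.get_obs();p=o['ee_pos'];print('bed',Bed.inv().apply(p-O)*1000,Bed.inv().apply(o['wrist_force']),o['width'])
E
```

```text
bed [  3.55047175 -65.22996396 187.30265787] [-0.08072109  1.13058655 19.67586896] 0.029808854114247926
```

The clamp slid about 2–3 mm at 5 N, then hit a hard stop at 20 N, so it is now fully down. Withdrawing and checking.

drive_tool:
  moves: "0 0 -0.01 0 0 0 0.3; 0 0 -0.03 0 0 0 0.3; 0 0 -0.07 0 0 0 0.3; 0 0 -0.12 0 0 0 0.3; 0 0 -0.14 0 0 0 0.3; 0 0 -0.14 0 0 0 0.3; 0 0 -0.14 0 0 0 0.3"

```text
clock: 24.35
ee_pos: [0.4332, -0.0706, 0.3438]
orientation: [0.691, 0.676, 0.181, 0.184]
wrist_force: [0.2, -0.0, 0.0]
width: 0.03
grasp_force: 0.0
```

```bash
python3 - <<'E'
from h import *
for n in('scene','top'):
    im,d,c=grab(n);W=world(d,c); doorfit(W,(0,90),10); a=Bed.inv().apply(W.reshape(-1,3)-bed(2.5,-66,130))*1000
    q=a[(abs(a[:,0])<32)&(abs(a[:,1])<20)&(a[:,2]>8)&(a[:,2]<75)]
    print(n,len(q),np.percentile(q[:,2],[80,90,95,98]).round(1),'x,y',np.percentile(q[:,:2],[2,98],axis=0).round(1).tolist())
    cv2.imwrite(f'pics/f{n}.png',im)
E
```

```text
2660 x0 10.35 slopes deg y,z [-0.01 -0.25] y [-88.4  89.2] z [ 0.3 89.4]
  y mid [-88.2  88.5]
scene 422 [55.  57.1 58.3 58.7] x,y [[-18.4, -15.0], [23.4, 16.7]]
1188 x0 9.61 slopes deg y,z [-0.17 -0.35] y [-90.4  87. ] z [ 0.2 89.2]
  y mid [-89.8  86.5]
top 355 [56.3 57.5 58.1 58.9] x,y [[-23.5, -16.7], [21.2, 15.0]]
```

The clamp's top now reads 58.8 mm above the door's edge, matching its 59.5 mm on the post. The door is flat and centred. Handing in.

```bash
python3 -c "
from h import *
print(robot.sign_off())"
```

```text
the job is handed in; nothing more can be done
None
```

The larger door stands right way up, centred and flat against the easel's back, and the spring clamp is fully down over its top edge and the -y ear; the job was handed in with about 24.5 s on the robot's clock, and the result isn't known yet.

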